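# Sweep the loose nuts off the work board into the empty drawer

### The job

Clear the loose nuts off the wooden work board: with your fingertips, sweep all four hex nuts along the board and over its edge into the empty parts drawer that stands against it. Push them, do not pick any of them up, and leave both drawers and everything else on and around the board standing where they are.

Things in the scene. Friction and masses are not known exactly. Their poses are not given: they have to be found in the camera images.
- board: laminated hardwood work board, a fixed block 300 (its x) x 360 (its y) x 50 mm high; origin at the centre of its underside, which is on the table, so its top is 50 mm above the table. Long sides run along its y; the two drawers stand against its two end faces at y = +180 and y = -180 mm. The top is flat, with no rim
- drawer: the EMPTY open-topped grey plastic parts drawer, loose, standing on the table with its long side 4 mm from one of the board's two end faces (either one); 270 (its x, parallel to the board's x) x 140 (its y) x 42 mm high, walls and floor 3 mm; origin at the centre of its underside. Its rim is 8 mm below the board's top. About 0.3 to 0.5 kg. A small finger pull sticks out 16 mm at its -x end
- full_drawer: an identical drawer already full of small bolts, standing in the same way at the board's opposite end; origin at the centre of its underside
- nut1_center (a point): centre (half-way up) of a loose steel M20 hex nut, 30 mm across flats, 34.6 mm across corners, 16 mm thick, about 64 g, lying flat on the board, at any yaw; its z axis is the axis of its hole (two nuts lie in a row along the board's y towards its -x edge, two in a row towards its +x edge, the two of a row at least 90 mm apart)
- nut2_center (a point): centre (half-way up) of a loose steel M20 hex nut, 30 mm across flats, 34.6 mm across corners, 16 mm thick, about 64 g, lying flat on the board, at any yaw; its z axis is the axis of its hole
- nut3_center (a point): centre (half-way up) of a loose steel M20 hex nut, 30 mm across flats, 34.6 mm across corners, 16 mm thick, about 64 g, lying flat on the board, at any yaw; its z axis is the axis of its hole
- nut4_center (a point): centre (half-way up) of a loose steel M20 hex nut, 30 mm across flats, 34.6 mm across corners, 16 mm thick, about 64 g, lying flat on the board, at any yaw; its z axis is the axis of its hole
- bolt_center (a point): bystander: steel bolt standing on its 24 mm hex head, 45 mm high, half-way up; it stands in the middle row of the board, between the two rows of nuts
- bearing_center (a point): bystander: round ball bearing lying flat, 35 mm diameter, 11 mm thick, its centre; also in the middle row, and not a nut
- glue_center (a point): bystander: small white bottle with a black cap, 26 mm diameter, 56 mm high, standing, half-way up; also in the middle row
- wrench: bystander: steel wrench 200 mm long lying along the board's y near its +x edge
- cup: bystander: white plastic cup, 72 mm diameter, 85 mm high, on the table beyond the board; origin under its centre
- screwdriver: bystander: screwdriver lying on the table beyond the board
- tape: bystander: roll of black tape, 100 mm diameter, 24 mm high, lying on the table to the right of the board and drawers; origin under its centre

How it is judged:
At the end, for the whole second after the job is handed in: All four nuts lie inside the empty drawer (centres within its walls and below its rim); both drawers, the bolt, bearing, bottle, wrench, cup, screwdriver and tape are each within 20 mm of where they started; the bolt, bottle, cup and drawers stand upright (x of nut1_center in the frame of drawer between -0.132 and 0.132 m and y of nut1_center in the frame of drawer between -0.067 and 0.067 m and z of nut1_center in the frame of drawer between 0 and 0.042 m and x of nut2_center in the frame of drawer between -0.132 and 0.132 m and y of nut2_center in the frame of drawer between -0.067 and 0.067 m and z of nut2_center in the frame of drawer between 0 and 0.042 m and x of nut3_center in the frame of drawer between -0.132 and 0.132 m and y of nut3_center in the frame of drawer between -0.067 and 0.067 m and z of nut3_center in the frame of drawer between 0 and 0.042 m and x of nut4_center in the frame of drawer between -0.132 and 0.132 m and y of nut4_center in the frame of drawer between -0.067 and 0.067 m and z of nut4_center in the frame of drawer between 0 and 0.042 m and not (distance of any of bolt_center, bearing_center, glue_center, wrench, cup, screwdriver, tape, drawer, full_drawer from where it was at the start of the episode above 0.02 m) and not (angle between any of bolt_center, glue_center, cup, drawer, full_drawer's own z axis and vertical above 0.35 rad)); the robot touches nothing.
It fails at once if a nut is lifted: its centre rises more than 20 mm above where it lay on the board (height (world z) of any of nut1_center, nut2_center, nut3_center, nut4_center above 0.078 m).
It fails at once if a drawer or a bystander is pushed more than 20 mm from its place (distance of any of bolt_center, bearing_center, glue_center, wrench, cup, screwdriver, tape, drawer, full_drawer from where it was at the start of the episode above 0.02 m).
It fails at once if the bolt, the bottle, the cup or a drawer is tipped over (angle between any of bolt_center, glue_center, cup, drawer, full_drawer's own z axis and vertical above 0.35 rad).
It also fails if it takes over 72 s, if anything falls off the work surface, if the arm or the gripper's body presses on something with over 40 N, if the wrist force passes 120 N, or if a joint passes its speed limit or range.

### The arm

A 6-joint arm with a two-finger parallel gripper is mounted at the origin on the work surface. World frame = base frame: x ahead of the robot, y to its left, z up, the work surface at z = 0. Lengths are in m, angles in rad, forces in N, time in s.
With the tool pointing down it reaches from about 0.35 to 0.975 m from the base axis. Payload 4.9 kg.
Tool frame: the origin (TCP) lies midway between the tips of the shut fingers; the grasp point (between the pads) lies 19 mm behind it; z points along the fingers, y is the direction in which the jaws open and shut (so a half turn about z gives the same grasp; the last joint's range is limited). The gripper opens to 85 mm and grips with 20 to 120 N. Pads are 22 mm wide; open, the fingers measure 114 mm over their backs; the gripper's body (76 mm by 85 mm) begins 54 mm behind the grasp point. The pads swing forward as they close: fully open they stand 13 mm farther back than shut.
Start: joints at [1.038, 0.053, 1.613, -0, 1.476, -0.119], TCP at [0.251, 0.572, 0.231] pointing down, gripper open.
Joint ranges: [-3.01, 3.01], [-1.01, 2.22], [0.06, 2.58], [-1.02, 4.17], [0.09, 2.62], [-3.14, 3.14]. Speed limits (rad/s): [2.57, 2.57, 3.14, 3.14, 3.14, 3.14].

### API

Orientations are given as a unit quaternion [w, x, y, z].
In Python, from plant import manip gives the robot as it stands. The module is installed in compiled form; this text tells all that it offers.
- The arm moves only by the tool move_arm, never from a script. Its argument "rows" is a list of rows, each an object of numbers: "tx", "ty", "tz": the shift along the tool's x, y, z in m; "ax", "ay", "az": the turn, a rotation vector about the tool's x, y, z in degrees; "jaw": the closure in counts, from 0 (fully open) to 255 (shut). In form: [{"tx": .., "ty": .., "tz": .., "ax": .., "ay": .., "az": .., "jaw": ..}, ...]. A call has 1 to 12 rows; each row shifts and turns the pose as measured when the row begins, along the tool's axes as they then stand; what a row does not reach is not made up. A row lasts 1/10 s, in which the tool goes at most 50 mm and 8.59 degrees, less where a joint would pass 70% of its speed; a pose out of reach is approached as far as the arm can. A call with a gripper value outside its range is refused whole. The fingers move at their own pace and stop on an object; the grip force is fixed at half the most. Time passes only in rows, so rows that do not move let the fingers close. It gives the time, the measured TCP pose, the force and the opening at its end, in the units of the state.
- manip.state(): the state, without advancing time (a new reading comes with each control period).
- manip.grab_frame(name): name is "side" or "top"; returns a dict with "color" (480x640x3 uint8, red, green, blue), "intrinsics" (3x3 intrinsics, pixels), "R" (3x3) and "t" (3): a world point X has camera coordinates R X + t. Camera axes: x right, y down, z forward; pixel columns grow to the right and rows downward; lengths in m; the calibration is good to about 2 mm. A picture is of the moment at which its call begins. There is no depth.
- manip.job_done(): hands the job in, once; it reports no verdict.
The state is a dict: "time": time; "joint_pos": joint angles; "joint_vel": joint speeds; "joint_efforts": joint torques, N m; "tool_pos": TCP position; "tool_rot": TCP orientation; "contact_force": force on the tool from outside, world axes, zero at the start; "ft_torque": the same for the moment, N m; "gripper_width": opening from 0.0 (shut) to 1.0 (fully open).
Only numpy, scipy, OpenCV 4.12 (cv2) and the standard library are available. Lean on these libraries where they do the work, as an engineer would, in place of code of your own. Each camera call takes 0.05 s, during which the arm holds its last target.

## Working session

There is one attempt and no reset: what is moved stays moved. The work goes in short steps, Python scripts to look and compute and a tool call to move; the robot and the scene stay as the last step left them, time stands still between calls to the robot, and variables do not carry over. Pictures are saved under pics/ and viewed, and the job is handed in when it is done.

Besides the shell and the picture viewer there is one more tool, called after "Emit:" in YAML: its name, and indented under it one key for each argument. move_arm: Moves the arm, as the interface text tells. Its arguments: {"type":"object","properties":{"rows":{"type":"array"}},"required":["rows"]}

```bash
mkdir -p pics; python3 - <<'E'
from plant import manip
import cv2, pickle
s=manip.state(); print(s)
d={}
for n in("top","side"):
    f=manip.grab_frame(n); d[n]=f; cv2.imwrite(f"pics/{n}0.png",f["color"][:,:,::-1]); print(n,f["intrinsics"],f["R"],f["t"])
pickle.dump(d,open("f0.pkl","wb"))
E
```

```text
{'time': 0.0, 'joint_pos': array([ 1.03795778e+00,  5.33818624e-02,  1.61430516e+00,  1.11558651e-06,
        1.47600006e+00, -1.19002940e-01]), 'joint_vel': array([-0.00055509,  0.00016912,  0.00106905, -0.00113549,  0.00203437,
       -0.00094813]), 'joint_efforts': array([ 6.75354386e-04, -3.93685591e+01, -3.70174205e+01, -5.75154695e-05,
        7.11604502e-03,  9.04039979e-06]), 'tool_pos': array([0.25100728, 0.57169547, 0.23004085]), 'tool_rot': array([-3.35823964e-04,  2.05444368e-01,  9.78668235e-01, -9.91906241e-04]), 'contact_force': array([ 0.80435614, -0.0163773 , -0.60771095]), 'ft_torque': array([ 0.0165987 , -0.01216874, -0.06185623]), 'gripper_width': 1.000631303112858}
top [[472.82371534   0.         328.31201952]
 [  0.         472.82371534 238.09643693]
 [  0.           0.           1.        ]] [[-0.02940084 -0.99903264 -0.03270144]
 [-0.99776905  0.03129397 -0.05897125]
 [ 0.05993756  0.03089468 -0.99772391]] [-0.05398188  0.6140263   1.28206183]
side [[596.29498875   0.         320.91246199]
 [  0.         596.29498875 252.31209979]
 [  0.           0.           1.        ]] [[ 0.82934339 -0.55868621  0.00769797]
 [-0.41129331 -0.61975507 -0.66838721]
 [ 0.37818958  0.55115639 -0.74377367]] [-0.54370177  0.24889409  1.08458652]
```

View pics/top0.png

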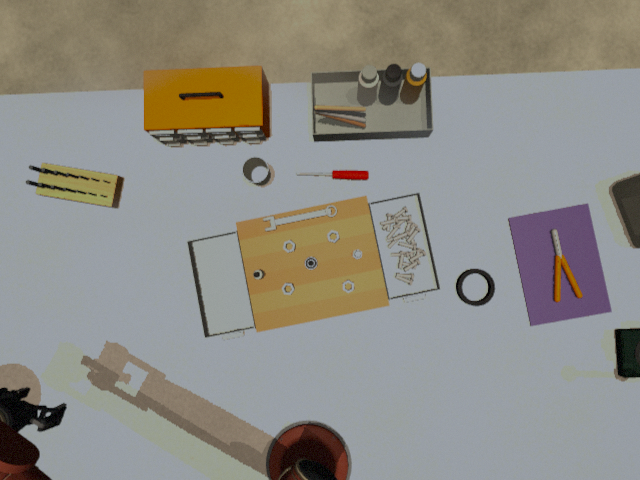

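View pics/side0.png

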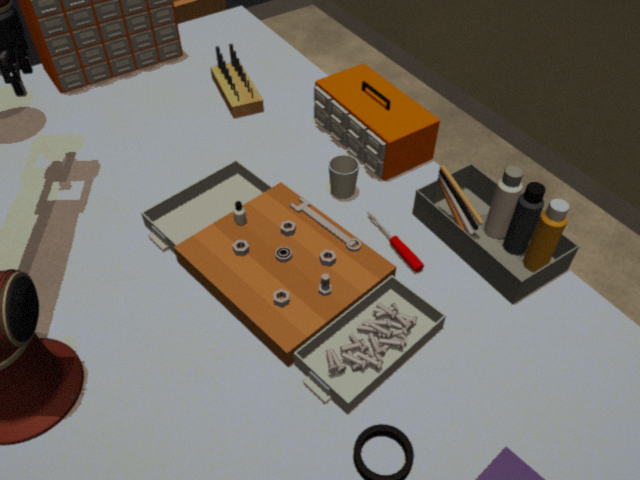

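Top view: the empty drawer is at left (about 220,285) and the full one is at right (405,245). Nuts are at about (290,246), (333,236), (288,289) and (348,286). The glue is at (258,274), the bearing at (311,263) and the bolt at (357,254). Next I'll measure these.

```bash
cat > h.py <<'E'
import numpy as np, cv2
def ray(f,uv,z):
    K,R,t=f["intrinsics"],np.array(f["R"]),np.array(f["t"])
    d=R.T@np.linalg.solve(K,[uv[0],uv[1],1.]); c=-R.T@t
    return c+d*(z-c[2])/d[2]
def proj(f,X):
    p=f["intrinsics"]@(np.array(f["R"])@np.array(X)+f["t"]); return p[:2]/p[2]
def boardmask(f):
    hsv=cv2.cvtColor(f["color"],cv2.COLOR_RGB2HSV)
    m=cv2.inRange(hsv,(8,90,60),(25,255,255)); 
    n,l,st,c=cv2.connectedComponentsWithStats(m)
    i=1+np.argmax([ s[4] if 180<cc[0]<420 and cc[1]>150 else 0 for s,cc in zip(st[1:],c[1:])])
    return (l==i).astype(np.uint8)*255
E
python3 - <<'E'
import pickle; from h import *
d=pickle.load(open("f0.pkl","rb")); f=d["top"]
m=boardmask(f)
c=max(cv2.findContours(m,cv2.RETR_EXTERNAL,cv2.CHAIN_APPROX_NONE)[0],key=cv2.contourArea)
P=np.array([ray(f,p[0],.05)[:2] for p in c],np.float32)
r=cv2.minAreaRect(cv2.convexHull(P)); print("board",r, cv2.boxPoints(r))
hull=cv2.fillPoly(np.zeros_like(m),[cv2.convexHull(c)],255)
o=cv2.bitwise_and(hull,cv2.bitwise_not(m)); 
n,l,st,ce=cv2.connectedComponentsWithStats(o)
ctr=np.array(r[0]); b=cv2.boxPoints(r)
e=max([(b[1]-b[0]),(b[2]-b[1])],key=np.linalg.norm); ey=e/np.linalg.norm(e); ey=ey*np.sign(ey[1]); ex=np.array([ey[1],-ey[0]])
print("ex",ex,"ey",ey)
for i in range(1,n):
    if st[i][4]>25:
        X=ray(f,ce[i],.062)[:2]; print(st[i],ce[i].round(1),X.round(4),"board",((X-ctr)@ex*1e3).round(1),((X-ctr)@ey*1e3).round(1))
im=f["color"][180:350,170:450,::-1]; cv2.imwrite("pics/z0.png",cv2.resize(im,None,fx=2.8,fy=2.8,interpolation=cv2.INTER_CUBIC))
f=d["side"]
im=f["color"][150:400,130:450,::-1]; cv2.imwrite("pics/zs0.png",cv2.resize(im,None,fx=2.4,fy=2.4,interpolation=cv2.INTER_CUBIC))
E
```

```text
board ((0.5443629026412964, -0.025991380214691162), (0.2976476550102234, 0.36208057403564453), 9.81382942199707) [[ 0.366859    0.12703308]
 [ 0.4285747  -0.22974908]
 [ 0.72186685 -0.17901585]
 [ 0.6601511   0.17776632]]
ex [0.98536676 0.17044748] ey [-0.17044748  0.98536676]
[260 205  77  26 592] [299.4 216.8] [0.6687 0.0015] board 127.2 5.9
[327 229  13  14 132] [332.7 235.8] [ 0.6152 -0.0859] board 59.6 -71.1
[283 239  13  14 130] [288.7 245.8] [0.5921 0.032 ] board 56.9 49.0
[352 249  10  11  82] [356.9 253.8] [ 0.5655 -0.1483] board -0.0 -124.2
[304 256  14  14 146] [310.6 262.7] [ 0.5455 -0.0251] board 1.3 0.7
[253 270  11  10  79] [258. 274.] [0.5198 0.1154] board -0.1 143.5
[342 280  13  14 134] [347.8 286.1] [ 0.4811 -0.1215] board -78.6 -83.3
[281 283  14  12 128] [287.5 288.5] [0.4795 0.0378] board -53.1 73.9
```

View pics/z0.png

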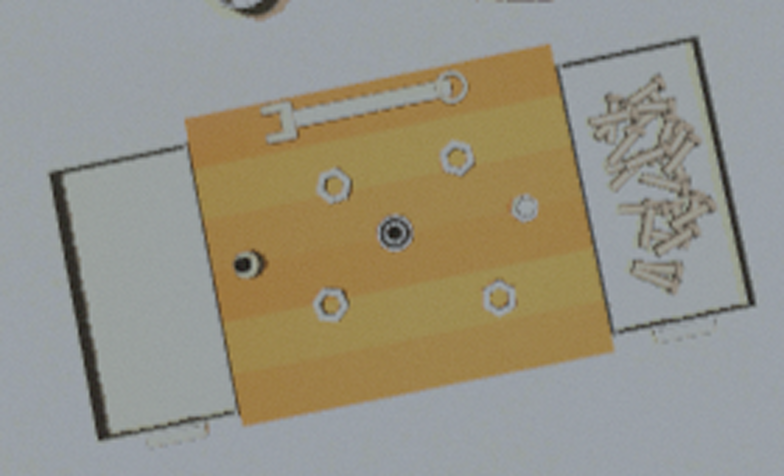

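View pics/zs0.png

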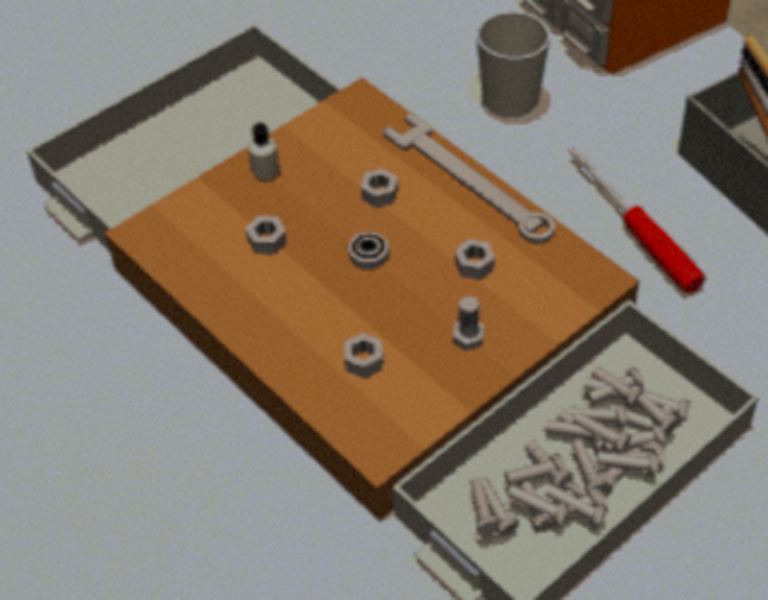

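Emit:
move_arm:
  rows:
    - {"az":8.07,"jaw":195}
    - {"az":8.07,"jaw":195}
    - {"az":8.07,"jaw":195}
    - {"az":8.07,"jaw":195}
    - {"az":8.07,"jaw":195}
    - {"az":8.07,"jaw":195}
    - {"az":8.07,"jaw":195}
    - {"jaw":195}

```text
schema error: expected keys tx, ty, tz, ax, ay, az, jaw
```

```bash
cat >> h.py <<'E'
C=np.array([0.5444,-0.0260]); EX=np.array([0.98537,0.17045]); EY=np.array([-0.17045,0.98537])
from scipy.spatial.transform import Rotation as Ro
def rep(targets):
    """targets: list of board (x,y mm, z world mm); prints tool-frame shift between successive"""
    from plant import manip
    s=manip.state(); q=s["tool_rot"]; R=Ro.from_quat([q[1],q[2],q[3],q[0]]).as_matrix(); p=s["tool_pos"]
    b=np.array([(p[:2]-C)@EX,(p[:2]-C)@EY])*1e3
    ya=np.degrees(np.arctan2(R[1,1],R[0,1])); ba=np.degrees(np.arctan2(EX[1],EX[0]))
    print("t",round(s["time"],2),"board xy",b.round(1),"z",round(p[2]*1e3,1),"yaw err az",round((ya-ba+90)%180-90,2),"tilt z",R[:,2].round(3),"gw",round(s["gripper_width"],3),"F",s["contact_force"].round(1))
    for x,y,z in targets:
        w=np.r_[C+EX*x/1e3+EY*y/1e3,z/1e3]; print("->",(x,y,z),"tool shift mm",(R.T@(w-p)*1e3).round(1)); p=w
E
python3 - <<'E'
from h import *; import pickle
rep([(57,4,120),(57,4,53)])
f=pickle.load(open("f0.pkl","rb"))["top"]
for p in [(271.8,230),(275.5,228)]:
  X=ray(f,p,.058)[:2]-C; print("wrench jaw",X@EX,X@EY)
E
```

```text
t 0.1 board xy [-187.2  639. ] z 230.2 yaw err az 56.48 tilt z [-0.001 -0.002 -1.   ] gw 0.997 F [-0.2 -0.  -0.8]
-> (57, 4, 120) tool shift mm [-554.3 -394.3  110.8]
-> (57, 4, 53) tool shift mm [-0.   0.1 67. ]
wrench jaw 0.10783511767085253 0.08552147111395723
wrench jaw 0.1110932306376558 0.07475292022842787
```

Emit:
move_arm:
  rows:
    - {"tx":0,"ty":0,"tz":0,"ax":0,"ay":0,"az":8.07,"jaw":195}
    - {"tx":0,"ty":0,"tz":0,"ax":0,"ay":0,"az":8.07,"jaw":195}
    - {"tx":0,"ty":0,"tz":0,"ax":0,"ay":0,"az":8.07,"jaw":195}
    - {"tx":0,"ty":0,"tz":0,"ax":0,"ay":0,"az":8.07,"jaw":195}
    - {"tx":0,"ty":0,"tz":0,"ax":0,"ay":0,"az":8.07,"jaw":195}
    - {"tx":0,"ty":0,"tz":0,"ax":0,"ay":0,"az":8.07,"jaw":195}
    - {"tx":0,"ty":0,"tz":0,"ax":0,"ay":0,"az":8.07,"jaw":195}
    - {"tx":-0.04,"ty":0.016,"tz":0,"ax":0,"ay":0,"az":0,"jaw":195}
    - {"tx":-0.04,"ty":0.016,"tz":0,"ax":0,"ay":0,"az":0,"jaw":195}
    - {"tx":-0.04,"ty":0.016,"tz":0,"ax":0,"ay":0,"az":0,"jaw":195}

```text
time: 1.1
tool_pos: [0.3114, 0.4564, 0.2228]
tool_rot: [0.001, 0.657, 0.754, -0.007]
contact_force: [0.3, 0.6, 0.6]
gripper_width: 0.236
```

```bash
python3 -c "
from h import *
rep([(57,4,160),(57,4,120)])"
```

```text
t 1.1 board xy [-147.4  515. ] z 222.8 yaw err az -1.99 tilt z [-0.008 -0.011 -1.   ] gw 0.236 F [0.3 0.6 0.6]
-> (57, 4, 160) tool shift mm [-503.   222.6   65.8]
-> (57, 4, 120) tool shift mm [ 0.4  0.4 40. ]
```

Emit:
move_arm:
  rows:
    - {"tx":-0.045,"ty":0.02,"tz":0.0,"ax":0,"ay":0,"az":-1,"jaw":195}
    - {"tx":-0.045,"ty":0.02,"tz":0.0,"ax":0,"ay":0,"az":-1,"jaw":195}
    - {"tx":-0.045,"ty":0.02,"tz":0.0,"ax":0,"ay":0,"az":0,"jaw":195}
    - {"tx":-0.045,"ty":0.02,"tz":0.005,"ax":0,"ay":0,"az":0,"jaw":195}
    - {"tx":-0.045,"ty":0.02,"tz":0.005,"ax":0,"ay":0,"az":0,"jaw":195}
    - {"tx":-0.045,"ty":0.02,"tz":0.005,"ax":0,"ay":0,"az":0,"jaw":195}
    - {"tx":-0.045,"ty":0.02,"tz":0.005,"ax":0,"ay":0,"az":0,"jaw":195}
    - {"tx":-0.045,"ty":0.02,"tz":0.005,"ax":0,"ay":0,"az":0,"jaw":195}
    - {"tx":-0.045,"ty":0.02,"tz":0.005,"ax":0,"ay":0,"az":0,"jaw":195}
    - {"tx":-0.045,"ty":0.02,"tz":0.005,"ax":0,"ay":0,"az":0,"jaw":195}
    - {"tx":-0.035,"ty":0.01,"tz":0.005,"ax":0,"ay":0,"az":0,"jaw":195}
    - {"tx":0,"ty":0,"tz":0.0,"ax":0,"ay":0,"az":0,"jaw":195}

```text
time: 2.3
tool_pos: [0.6004, -0.0016, 0.1799]
tool_rot: [-0.001, 0.645, 0.764, -0.008]
contact_force: [0.1, 0.6, -0.3]
gripper_width: 0.235
```

```bash
python3 -c "
from h import *
rep([(57,4,120),(57,4,54)])
from plant import manip
f=manip.grab_frame('side'); print(proj(f,manip.state()['tool_pos']))
cv2.imwrite('pics/s1.png',cv2.resize(f['color'][100:350,150:450,::-1],None,fx=2.4,fy=2.4,interpolation=cv2.INTER_CUBIC))"
```

```text
t 2.3 board xy [59.3 14.5] z 179.9 yaw err az -0.09 tilt z [-0.012 -0.012 -1.   ] gw 0.235 F [ 0.1  0.6 -0.3]
-> (57, 4, 120) tool shift mm [-9.9 -1.5 60. ]
-> (57, 4, 54) tool shift mm [ 0.7  0.9 66. ]
[298.16168955 192.47076618]
```

View pics/s1.png

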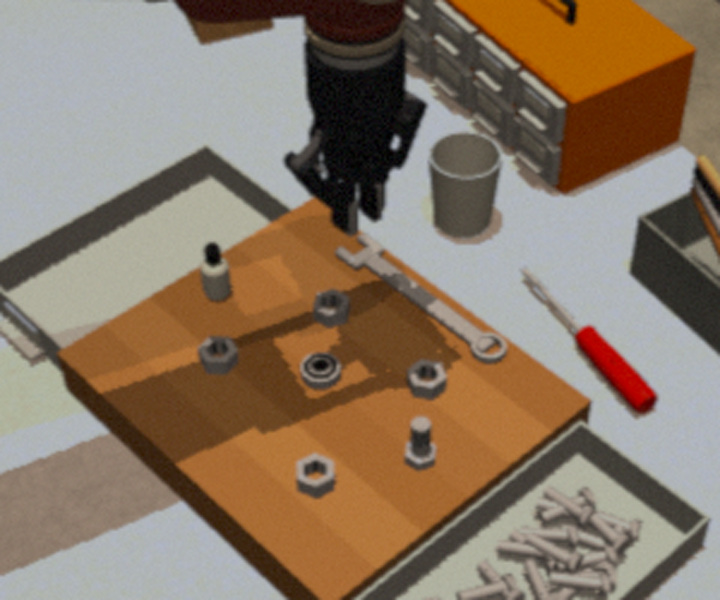

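The side view shows clear fingers but knuckles that flare out about 60 mm above the tips (zoomed 295,160). I'll drift the pushes away from the bottle. Descending behind the first nut now.

Emit:
move_arm:
  rows:
    - {"tx":-0.01,"ty":-0.0015,"tz":0.03,"ax":0,"ay":0,"az":0,"jaw":195}
    - {"tx":0,"ty":0,"tz":0.04,"ax":0,"ay":0,"az":0,"jaw":195}
    - {"tx":0,"ty":0,"tz":0.035,"ax":0,"ay":0,"az":0,"jaw":195}
    - {"tx":0,"ty":0,"tz":0.01,"ax":0,"ay":0,"az":0,"jaw":195}
    - {"tx":0,"ty":0,"tz":0.0,"ax":0,"ay":0,"az":0,"jaw":195}

```text
time: 2.85
tool_pos: [0.5984, -0.0072, 0.0642]
tool_rot: [-0.0, 0.643, 0.766, -0.006]
contact_force: [-0.6, -0.8, 0.3]
gripper_width: 0.237
```

```bash
python3 -c "
from h import *
rep([(57,4,54),(57,25,54),(72,140,54),(72,200,54)])
"
```

```text
t 2.85 board xy [56.4  9.4] z 64.2 yaw err az 0.19 tilt z [-0.009 -0.009 -1.   ] gw 0.237 F [-0.6 -0.8  0.3]
-> (57, 4, 54) tool shift mm [-5.3  0.6 10.2]
-> (57, 25, 54) tool shift mm [21.   0.1 -0.2]
-> (72, 140, 54) tool shift mm [114.9  15.4  -1. ]
-> (72, 200, 54) tool shift mm [60.   0.2 -0.5]
```

Emit:
move_arm:
  rows:
    - {"tx":-0.002,"ty":0,"tz":0.01,"ax":0,"ay":0,"az":0,"jaw":195}
    - {"tx":0,"ty":0,"tz":0.0,"ax":0,"ay":0,"az":0,"jaw":195}
    - {"tx":0.015,"ty":0,"tz":0.0,"ax":0,"ay":0,"az":0,"jaw":195}
    - {"tx":0.015,"ty":0.002,"tz":0,"ax":0,"ay":0,"az":0,"jaw":195}
    - {"tx":0.015,"ty":0.002,"tz":0,"ax":0,"ay":0,"az":0,"jaw":195}
    - {"tx":0.015,"ty":0.002,"tz":0,"ax":0,"ay":0,"az":0,"jaw":195}
    - {"tx":0,"ty":0,"tz":0,"ax":0,"ay":0,"az":0,"jaw":195}

```text
time: 3.55
tool_pos: [0.5981, 0.058, 0.0609]
tool_rot: [0.004, 0.642, 0.767, -0.003]
contact_force: [0.5, 0.6, -0.1]
gripper_width: 0.234
```

```bash
python3 -c "
from h import *
rep([(72,140,54),(72,200,54)])
from plant import manip
f=manip.grab_frame('side')
cv2.imwrite('pics/s2.png',cv2.resize(f['color'][100:350,150:450,::-1],None,fx=2.4,fy=2.4,interpolation=cv2.INTER_CUBIC))"
```

```text
t 3.55 board xy [67.2 73.7] z 60.9 yaw err az 0.34 tilt z [ 0.003 -0.009 -1.   ] gw 0.234 F [ 0.5  0.6 -0.1]
-> (72, 140, 54) tool shift mm [66.4  5.2  6.3]
-> (72, 200, 54) tool shift mm [60.   0.4 -0.6]
```

View pics/s2.png

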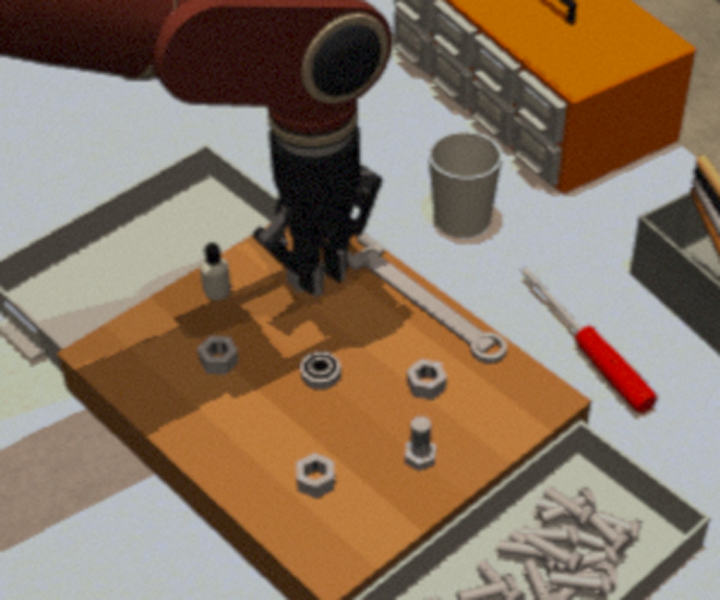

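```bash
python3 -c "
from h import *
from plant import manip
f=manip.grab_frame('top')
cv2.imwrite('pics/t2.png',cv2.resize(f['color'][180:350,170:450,::-1],None,fx=2.8,fy=2.8,interpolation=cv2.INTER_CUBIC))"
```

```text
(no output)
```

View pics/t2.png

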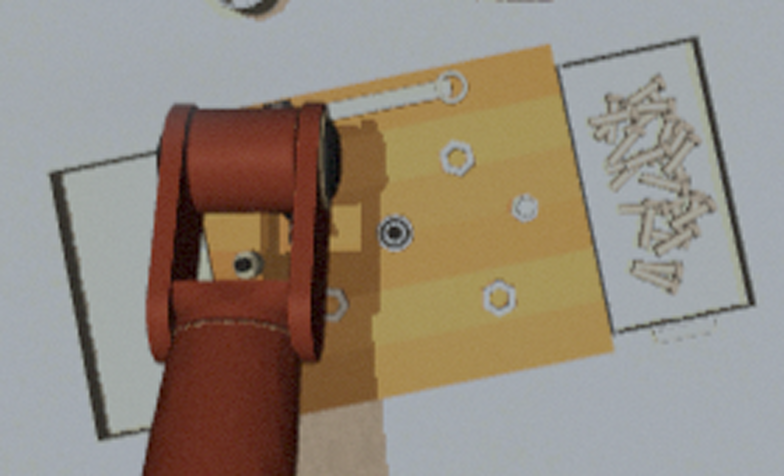

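Emit:
move_arm:
  rows:
    - {"tx":0,"ty":0,"tz":0.003,"ax":0,"ay":0,"az":0,"jaw":195}
    - {"tx":0,"ty":0,"tz":0.003,"ax":0,"ay":0,"az":0,"jaw":195}
    - {"tx":0,"ty":0,"tz":0,"ax":0,"ay":0,"az":0,"jaw":195}

```text
time: 3.95
tool_pos: [0.5982, 0.0555, 0.0541]
tool_rot: [0.004, 0.643, 0.766, -0.003]
contact_force: [0.0, 0.8, 0.7]
gripper_width: 0.238
```

The arm hides the nut, and the tip had drifted up to 61 mm. I lowered it back to 54 mm and will continue in small increments with a z correction.

Emit:
move_arm:
  rows:
    - {"tx":0.015,"ty":0.001,"tz":0.001,"ax":0,"ay":0,"az":0,"jaw":195}
    - {"tx":0.015,"ty":0.001,"tz":0.001,"ax":0,"ay":0,"az":0,"jaw":195}
    - {"tx":0.015,"ty":0.001,"tz":0.001,"ax":0,"ay":0,"az":0,"jaw":195}
    - {"tx":0,"ty":0,"tz":0,"ax":0,"ay":0,"az":0,"jaw":195}

```text
time: 4.35
tool_pos: [0.5935, 0.1028, 0.0506]
tool_rot: [0.005, 0.643, 0.766, -0.003]
contact_force: [-1.0, -0.0, -0.5]
gripper_width: 0.236
```

```bash
python3 -c "
from h import *
rep([(72,140,54),(72,200,54)])
from plant import manip
f=manip.grab_frame('side')
cv2.imwrite('pics/s3.png',cv2.resize(f['color'][100:350,150:450,::-1],None,fx=2.4,fy=2.4,interpolation=cv2.INTER_CUBIC))"
```

```text
t 4.35 board xy [ 70.3 118.6] z 50.6 yaw err az 0.1 tilt z [ 0.003 -0.011 -1.   ] gw 0.236 F [-1.  -0.  -0.5]
-> (72, 140, 54) tool shift mm [21.4  1.7 -3.6]
-> (72, 200, 54) tool shift mm [60.   0.1 -0.7]
```

View pics/s3.png

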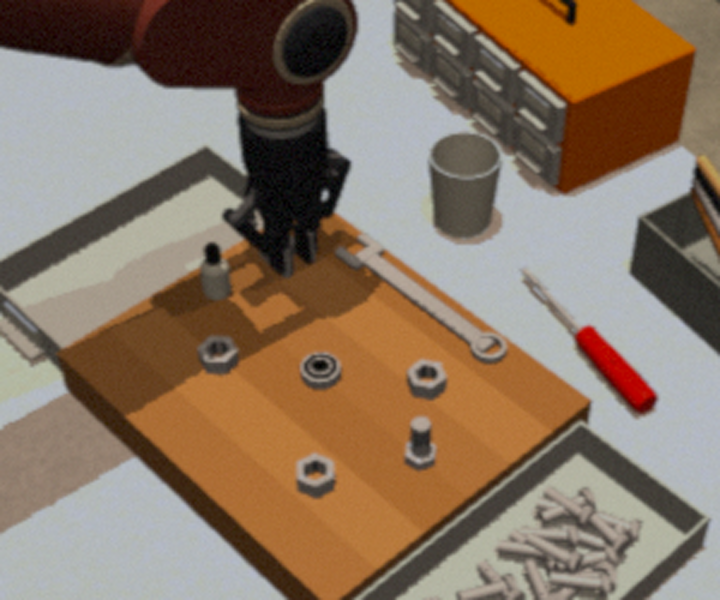

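Emit:
move_arm:
  rows:
    - {"tx":0.01,"ty":0.001,"tz":-0.003,"ax":0,"ay":0,"az":0,"jaw":195}
    - {"tx":0.015,"ty":0,"tz":0,"ax":0,"ay":0,"az":0,"jaw":195}
    - {"tx":0.015,"ty":0,"tz":0,"ax":0,"ay":0,"az":0,"jaw":195}
    - {"tx":0.015,"ty":0,"tz":0,"ax":0,"ay":0,"az":0,"jaw":195}
    - {"tx":0,"ty":0,"tz":0,"ax":0,"ay":0,"az":0,"jaw":195}

```text
time: 4.9
tool_pos: [0.5842, 0.1619, 0.0533]
tool_rot: [0.005, 0.643, 0.766, -0.003]
contact_force: [0.2, -0.6, 0.4]
gripper_width: 0.236
```

```bash
python3 -c "
from h import *
rep([(72,200,54)])
from plant import manip
f=manip.grab_frame('side')
cv2.imwrite('pics/s4.png',cv2.resize(f['color'][100:350,130:430,::-1],None,fx=2.4,fy=2.4,interpolation=cv2.INTER_CUBIC))"
```

```text
t 4.9 board xy [ 71.2 178.3] z 53.3 yaw err az 0.11 tilt z [ 0.003 -0.011 -1.   ] gw 0.236 F [ 0.2 -0.6  0.4]
-> (72, 200, 54) tool shift mm [21.7  0.8 -0.9]
```

View pics/s4.png

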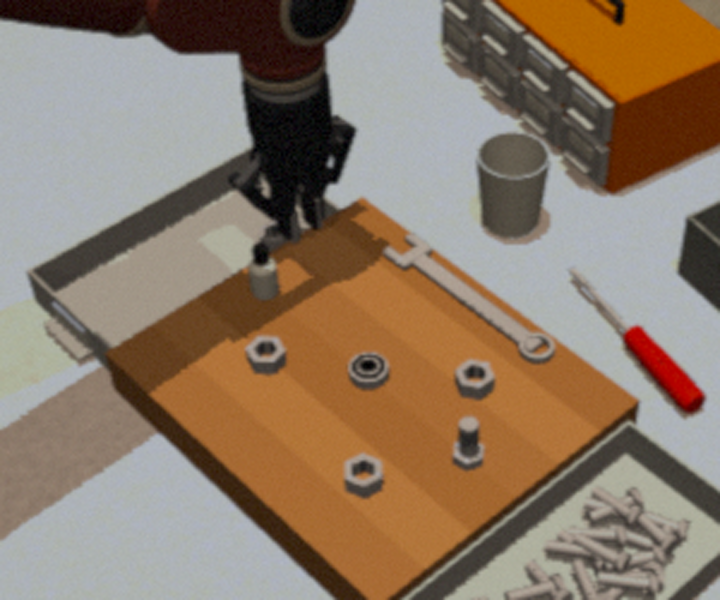

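The fingers are at the board's edge and something nut-like sits at (280,240), just beyond it. I'll push 20 mm more, then lift.

Emit:
move_arm:
  rows:
    - {"tx":0.012,"ty":0,"tz":0,"ax":0,"ay":0,"az":0,"jaw":195}
    - {"tx":0.012,"ty":0,"tz":0,"ax":0,"ay":0,"az":0,"jaw":195}
    - {"tx":0,"ty":0,"tz":0,"ax":0,"ay":0,"az":0,"jaw":195}
    - {"tx":0,"ty":0,"tz":-0.03,"ax":0,"ay":0,"az":0,"jaw":195}
    - {"tx":0,"ty":0,"tz":-0.045,"ax":0,"ay":0,"az":0,"jaw":195}
    - {"tx":0,"ty":0,"tz":-0.03,"ax":0,"ay":0,"az":0,"jaw":195}
    - {"tx":-0.03,"ty":0,"tz":-0.01,"ax":0,"ay":0,"az":0,"jaw":195}
    - {"tx":-0.045,"ty":0,"tz":0,"ax":0,"ay":0,"az":0,"jaw":195}
    - {"tx":-0.045,"ty":0,"tz":0,"ax":0,"ay":0,"az":0,"jaw":195}
    - {"tx":-0.045,"ty":0,"tz":0,"ax":0,"ay":0,"az":0,"jaw":195}
    - {"tx":-0.045,"ty":0,"tz":0,"ax":0,"ay":0,"az":0,"jaw":195}
    - {"tx":0,"ty":0,"tz":0,"ax":0,"ay":0,"az":0,"jaw":195}

```text
time: 6.15
tool_pos: [0.6166, -0.0256, 0.1754]
tool_rot: [0.006, 0.642, 0.767, -0.005]
contact_force: [-0.2, 1.0, -0.3]
gripper_width: 0.238
```

```bash
python3 -c "
from h import *
rep([(60,-118,168),(60,-118,56)])
from plant import manip
f=manip.grab_frame('side')
cv2.imwrite('pics/s5.png',cv2.resize(f['color'][100:350,130:430,::-1],None,fx=2.4,fy=2.4,interpolation=cv2.INTER_CUBIC))"
```

```text
t 6.15 board xy [ 71.2 -11.9] z 175.4 yaw err az 0.3 tilt z [ 0.004 -0.015 -1.   ] gw 0.238 F [-0.2  1.  -0.3]
-> (60, -118, 168) tool shift mm [-105.9  -11.8    9. ]
-> (60, -118, 56) tool shift mm [ 1.70e+00 -1.00e-01  1.12e+02]
```

View pics/s5.png

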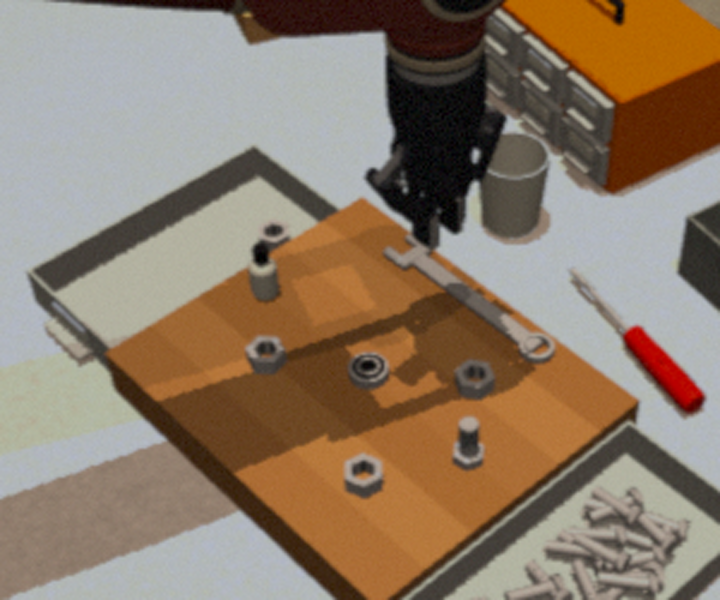

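Nut 1 is in the drawer (272,235). Next is the far nut of the same row.

Emit:
move_arm:
  rows:
    - {"tx":-0.04,"ty":-0.004,"tz":0.005,"ax":0,"ay":0,"az":0,"jaw":195}
    - {"tx":-0.04,"ty":-0.004,"tz":0.005,"ax":0,"ay":0,"az":0,"jaw":195}
    - {"tx":-0.03,"ty":-0.002,"tz":0.0,"ax":0,"ay":0,"az":0,"jaw":195}
    - {"tx":0,"ty":0,"tz":0.03,"ax":0,"ay":0,"az":0,"jaw":195}
    - {"tx":0,"ty":0,"tz":0.04,"ax":0,"ay":0,"az":0,"jaw":195}
    - {"tx":0,"ty":0,"tz":0.025,"ax":0,"ay":0,"az":0,"jaw":195}
    - {"tx":0,"ty":0,"tz":0,"ax":0,"ay":0,"az":0,"jaw":195}

```text
time: 6.9
tool_pos: [0.6283, -0.1319, 0.07]
tool_rot: [0.006, 0.639, 0.769, -0.002]
contact_force: [-0.6, 0.2, -1.1]
gripper_width: 0.235
```

```bash
python3 -c "
from h import *
rep([(61,-118,53),(61,-100,53),(62,20,53)])"
```

```text
t 6.9 board xy [  64.6 -118.6] z 70.0 yaw err az 0.71 tilt z [ 0.007 -0.012 -1.   ] gw 0.235 F [-0.6  0.2 -1.1]
-> (61, -118, 53) tool shift mm [ 0.9 -3.7 17. ]
-> (61, -100, 53) tool shift mm [18.   0.2 -0.2]
-> (62, 20, 53) tool shift mm [120.    2.5  -1.5]
```

Emit:
move_arm:
  rows:
    - {"tx":0,"ty":-0.004,"tz":0.014,"ax":0,"ay":0,"az":0.5,"jaw":195}
    - {"tx":0,"ty":0,"tz":0.003,"ax":0,"ay":0,"az":0,"jaw":195}
    - {"tx":0.012,"ty":0,"tz":0,"ax":0,"ay":0,"az":0,"jaw":195}
    - {"tx":0.015,"ty":0,"tz":0,"ax":0,"ay":0,"az":0,"jaw":195}
    - {"tx":0.015,"ty":0,"tz":0,"ax":0,"ay":0,"az":0,"jaw":195}
    - {"tx":0.015,"ty":0,"tz":0,"ax":0,"ay":0,"az":0,"jaw":195}
    - {"tx":0.015,"ty":0,"tz":0,"ax":0,"ay":0,"az":0,"jaw":195}
    - {"tx":0,"ty":0,"tz":0,"ax":0,"ay":0,"az":0,"jaw":195}

```text
time: 7.7
tool_pos: [0.6139, -0.0528, 0.0573]
tool_rot: [0.01, 0.641, 0.767, 0.0]
contact_force: [-0.7, -0.9, -0.0]
gripper_width: 0.237
```

```bash
python3 -c "
from h import *
rep([(68,90,53),(72,140,53),(72,202,53)])
from plant import manip
f=manip.grab_frame('side')
cv2.imwrite('pics/s6.png',cv2.resize(f['color'][100:350,130:430,::-1],None,fx=2.4,fy=2.4,interpolation=cv2.INTER_CUBIC))"
```

```text
t 7.7 board xy [ 63.9 -38.3] z 57.3 yaw err az 0.4 tilt z [ 0.016 -0.013 -1.   ] gw 0.237 F [-0.7 -0.9 -0. ]
-> (68, 90, 53) tool shift mm [128.3   4.9   2.4]
-> (72, 140, 53) tool shift mm [50.   4.4 -0.7]
-> (72, 202, 53) tool shift mm [62.   0.4 -0.9]
```

View pics/s6.png

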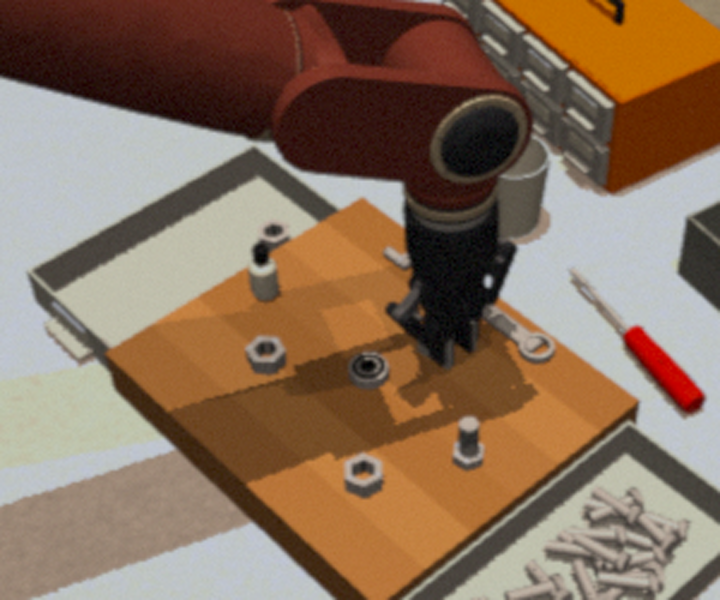

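Emit:
move_arm:
  rows:
    - {"tx":0.01,"ty":0.0,"tz":0.003,"ax":0,"ay":0,"az":0,"jaw":195}
    - {"tx":0.015,"ty":0.001,"tz":0.001,"ax":0,"ay":0,"az":0,"jaw":195}
    - {"tx":0.015,"ty":0.001,"tz":0,"ax":0,"ay":0,"az":0,"jaw":195}
    - {"tx":0.015,"ty":0,"tz":0,"ax":0,"ay":0,"az":0,"jaw":195}
    - {"tx":0.015,"ty":0.001,"tz":0,"ax":0,"ay":0,"az":0,"jaw":195}
    - {"tx":0.015,"ty":0,"tz":0,"ax":0,"ay":0,"az":0,"jaw":195}
    - {"tx":0.015,"ty":0.001,"tz":0,"ax":0,"ay":0,"az":0,"jaw":195}
    - {"tx":0,"ty":0,"tz":0,"ax":0,"ay":0,"az":0,"jaw":195}

```text
time: 8.55
tool_pos: [0.6004, 0.0532, 0.0524]
tool_rot: [0.012, 0.642, 0.767, 0.0]
contact_force: [0.1, 0.2, -0.2]
gripper_width: 0.235
```

```bash
python3 -c "
from h import *
rep([(72,140,53),(72,202,53)])
"
```

```text
t 8.55 board xy [68.7 68.5] z 52.4 yaw err az 0.35 tilt z [ 0.018 -0.015 -1.   ] gw 0.235 F [ 0.1  0.2 -0.2]
-> (72, 140, 53) tool shift mm [71.5  3.8 -1.8]
-> (72, 202, 53) tool shift mm [62.   0.4 -1.1]
```

Emit:
move_arm:
  rows:
    - {"tx":0.015,"ty":0.0,"tz":0,"ax":0,"ay":0,"az":0,"jaw":195}
    - {"tx":0.015,"ty":0.001,"tz":0,"ax":0,"ay":0,"az":0,"jaw":195}
    - {"tx":0.015,"ty":0.001,"tz":0,"ax":0,"ay":0,"az":0,"jaw":195}
    - {"tx":0.015,"ty":0.001,"tz":0,"ax":0,"ay":0,"az":0,"jaw":195}
    - {"tx":0.015,"ty":0.001,"tz":0,"ax":0,"ay":0,"az":0,"jaw":195}
    - {"tx":0.015,"ty":0.001,"tz":0,"ax":0,"ay":0,"az":0,"jaw":195}
    - {"tx":0.015,"ty":0,"tz":0,"ax":0,"ay":0,"az":0,"jaw":195}
    - {"tx":0.014,"ty":0,"tz":0,"ax":0,"ay":0,"az":0,"jaw":195}
    - {"tx":0.012,"ty":0,"tz":0,"ax":0,"ay":0,"az":0,"jaw":195}
    - {"tx":0,"ty":0,"tz":0,"ax":0,"ay":0,"az":0,"jaw":195}

```text
time: 9.55
tool_pos: [0.5796, 0.1955, 0.0491]
tool_rot: [0.011, 0.641, 0.767, -0.0]
contact_force: [0.5, 0.8, -1.1]
gripper_width: 0.238
```

```bash
python3 -c "
from h import *
rep([(72,200,165),(-53,200,165),(-53,25,165),(-53,25,56)])
from plant import manip
f=manip.grab_frame('side')
cv2.imwrite('pics/s7.png',cv2.resize(f['color'][100:350,130:430,::-1],None,fx=2.4,fy=2.4,interpolation=cv2.INTER_CUBIC))"
```

```text
t 9.55 board xy [ 72.4 212.3] z 49.1 yaw err az 0.39 tilt z [ 0.017 -0.014 -1.   ] gw 0.238 F [ 0.5  0.8 -1.1]
-> (72, 200, 165) tool shift mm [ -14.2    1.1 -115.7]
-> (-53, 200, 165) tool shift mm [   0.8 -125.    -1.7]
-> (-53, 25, 165) tool shift mm [-175.    -1.2    2.9]
-> (-53, 25, 56) tool shift mm [  1.8  -1.5 109. ]
```

View pics/s7.png

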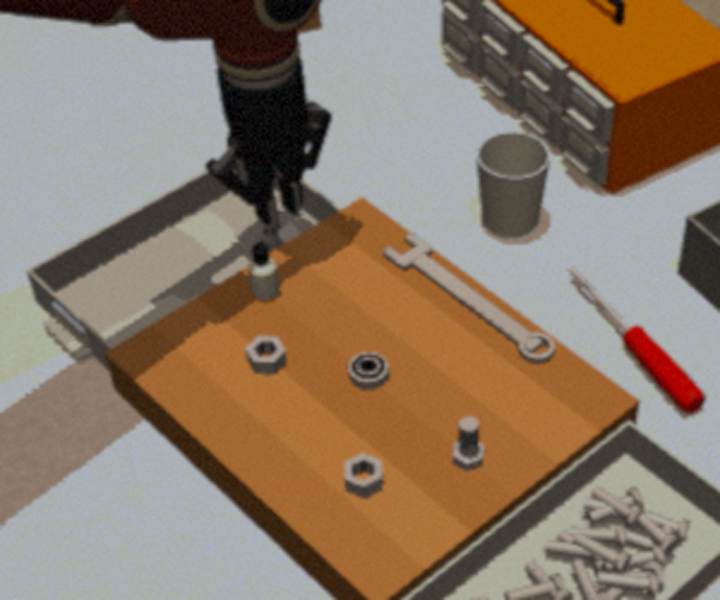

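Emit:
move_arm:
  rows:
    - {"tx":0,"ty":0,"tz":-0.03,"ax":0,"ay":0,"az":0,"jaw":195}
    - {"tx":0,"ty":0,"tz":-0.045,"ax":0,"ay":0,"az":0,"jaw":195}
    - {"tx":0,"ty":0,"tz":-0.045,"ax":0,"ay":0,"az":0,"jaw":195}
    - {"tx":-0.03,"ty":-0.02,"tz":0,"ax":0,"ay":0,"az":0,"jaw":195}
    - {"tx":-0.04,"ty":-0.027,"tz":0,"ax":0,"ay":0,"az":0,"jaw":195}
    - {"tx":-0.04,"ty":-0.027,"tz":0,"ax":0,"ay":0,"az":0,"jaw":195}
    - {"tx":-0.04,"ty":-0.027,"tz":0,"ax":0,"ay":0,"az":0,"jaw":195}
    - {"tx":-0.035,"ty":-0.025,"tz":0,"ax":0,"ay":0,"az":0,"jaw":195}
    - {"tx":0,"ty":0,"tz":0,"ax":0,"ay":0,"az":0,"jaw":195}

```text
time: 10.5
tool_pos: [0.4835, -0.0182, 0.1764]
tool_rot: [0.014, 0.642, 0.766, -0.002]
contact_force: [1.0, 0.4, 0.2]
gripper_width: 0.234
```

```bash
python3 -c "
from h import *
rep([(-54,25,165),(-54,25,54)])
from plant import manip
f=manip.grab_frame('side')
cv2.imwrite('pics/s8.png',cv2.resize(f['color'][100:350,130:430,::-1],None,fx=2.4,fy=2.4,interpolation=cv2.INTER_CUBIC))"
```

```text
t 10.5 board xy [-58.7  18. ] z 176.4 yaw err az 0.24 tilt z [ 0.019 -0.02  -1.   ] gw 0.234 F [1.  0.4 0.2]
-> (-54, 25, 165) tool shift mm [ 7.2  4.5 11.3]
-> (-54, 25, 54) tool shift mm [  2.6  -1.6 111. ]
```

View pics/s8.png

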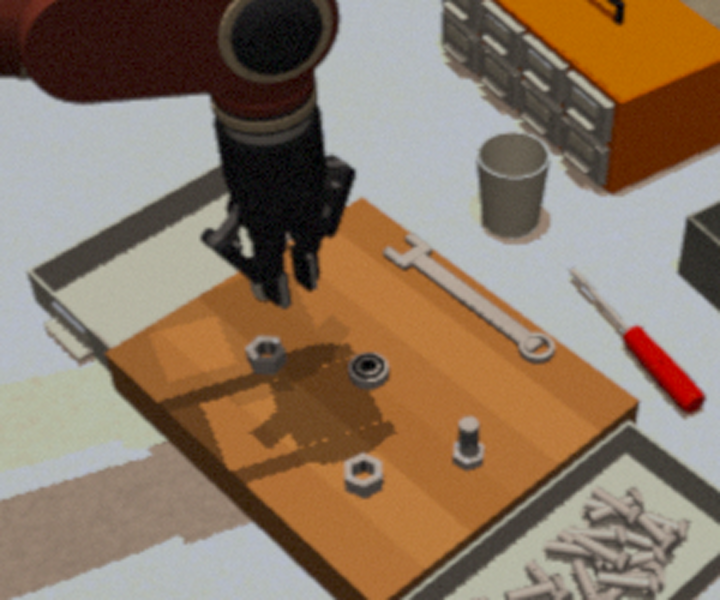

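Emit:
move_arm:
  rows:
    - {"tx":0.005,"ty":0.003,"tz":0.03,"ax":0.8,"ay":1.2,"az":0,"jaw":195}
    - {"tx":0,"ty":0,"tz":0.045,"ax":0,"ay":0,"az":0,"jaw":195}
    - {"tx":0,"ty":0,"tz":0.035,"ax":0,"ay":0,"az":0,"jaw":195}
    - {"tx":0,"ty":0,"tz":0,"ax":0,"ay":0,"az":0,"jaw":195}

```text
time: 10.95
tool_pos: [0.4912, -0.0113, 0.0669]
tool_rot: [0.004, 0.643, 0.766, 0.003]
contact_force: [-0.1, 0.1, -0.3]
gripper_width: 0.239
```

```bash
python3 -c "
from h import *
rep([(-54,25,53),(-68,120,53)])"
```

```text
t 10.95 board xy [-50.   23.5] z 66.9 yaw err az 0.22 tilt z [ 0.01  -0.001 -1.   ] gw 0.239 F [-0.1  0.1 -0.3]
-> (-54, 25, 53) tool shift mm [ 1.5 -4.2 13.8]
-> (-68, 120, 53) tool shift mm [ 95.1 -13.6  -0.4]
```

Emit:
move_arm:
  rows:
    - {"tx":0,"ty":-0.004,"tz":0.012,"ax":0,"ay":0,"az":0,"jaw":195}
    - {"tx":0,"ty":0,"tz":0.001,"ax":0,"ay":0,"az":0,"jaw":195}
    - {"tx":0.012,"ty":0,"tz":0,"ax":0,"ay":0,"az":0,"jaw":195}
    - {"tx":0.015,"ty":0,"tz":0,"ax":0,"ay":0,"az":0,"jaw":195}
    - {"tx":0.015,"ty":-0.003,"tz":0,"ax":0,"ay":0,"az":0,"jaw":195}
    - {"tx":0.015,"ty":-0.003,"tz":0,"ax":0,"ay":0,"az":0,"jaw":195}
    - {"tx":0,"ty":0,"tz":0,"ax":0,"ay":0,"az":0,"jaw":195}

```text
time: 11.65
tool_pos: [0.4773, 0.0478, 0.0626]
tool_rot: [0.01, 0.642, 0.767, 0.008]
contact_force: [0.0, -1.0, -0.6]
gripper_width: 0.231
```

```bash
python3 -c "
from h import *
rep([(-68,120,53),(-68,205,53)])
from plant import manip
f=manip.grab_frame('side')
cv2.imwrite('pics/s9.png',cv2.resize(f['color'][100:350,130:430,::-1],None,fx=2.4,fy=2.4,interpolation=cv2.INTER_CUBIC))"
```

```text
t 11.65 board xy [-53.5  84.2] z 62.6 yaw err az 0.3 tilt z [ 0.025 -0.001 -1.   ] gw 0.231 F [ 0.  -1.  -0.6]
-> (-68, 120, 53) tool shift mm [ 35.9 -14.5   9.1]
-> (-68, 205, 53) tool shift mm [85.   0.4 -0.5]
```

View pics/s9.png

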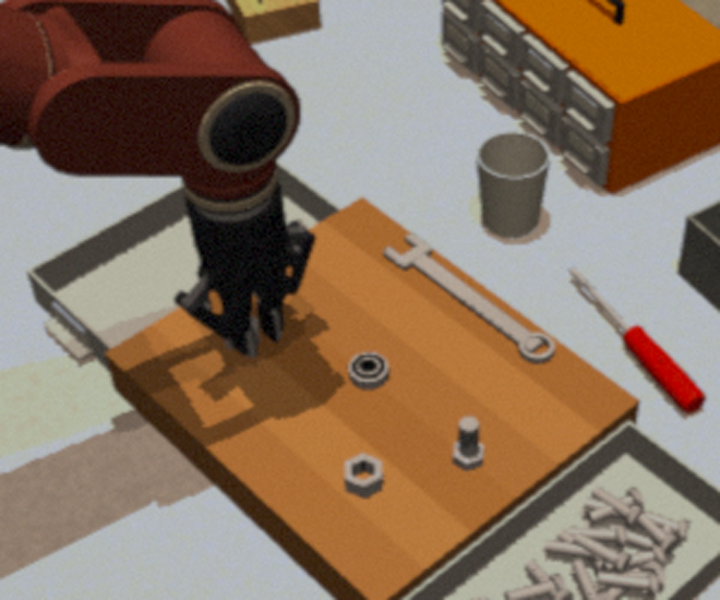

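Emit:
move_arm:
  rows:
    - {"tx":0,"ty":0,"tz":0.005,"ax":0,"ay":0,"az":0,"jaw":195}
    - {"tx":0,"ty":0,"tz":0.004,"ax":0,"ay":0,"az":0,"jaw":195}
    - {"tx":0.008,"ty":-0.006,"tz":0,"ax":0,"ay":0,"az":0,"jaw":195}
    - {"tx":0.008,"ty":-0.006,"tz":0,"ax":0,"ay":0,"az":0,"jaw":195}
    - {"tx":0.008,"ty":-0.006,"tz":0,"ax":0,"ay":0,"az":0,"jaw":195}
    - {"tx":0,"ty":0,"tz":0,"ax":0,"ay":0,"az":0,"jaw":195}

```text
time: 12.3
tool_pos: [0.4569, 0.0678, 0.0546]
tool_rot: [0.012, 0.643, 0.766, 0.009]
contact_force: [0.6, 0.6, -0.3]
gripper_width: 0.234
```

```bash
python3 -c "
from h import *
rep([(-72,120,53),(-72,205,53)])
from plant import manip
f=manip.grab_frame('side')
cv2.imwrite('pics/s10.png',cv2.resize(f['color'][150:300,130:330,::-1],None,fx=3.6,fy=3.6,interpolation=cv2.INTER_CUBIC))"
```

```text
t 12.3 board xy [-70.2 107.3] z 54.6 yaw err az 0.16 tilt z [ 0.03  -0.003 -1.   ] gw 0.234 F [ 0.6  0.6 -0.3]
-> (-72, 120, 53) tool shift mm [12.7 -1.8  1.5]
-> (-72, 205, 53) tool shift mm [85.   0.2 -0.7]
```

View pics/s10.png

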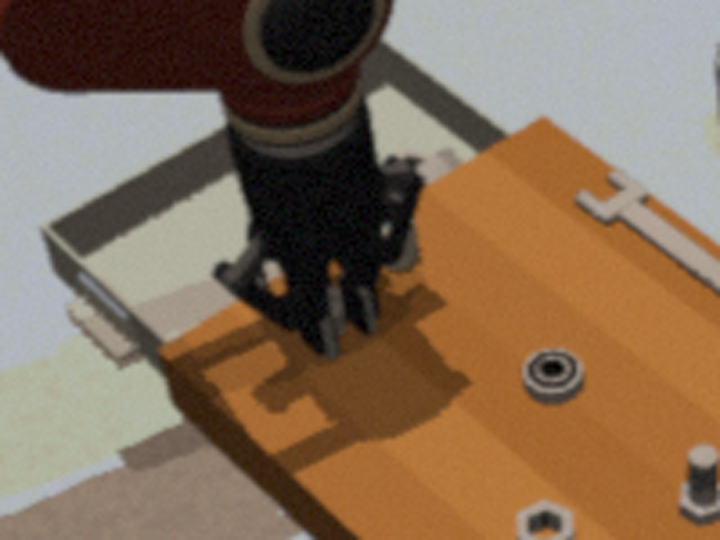

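Emit:
move_arm:
  rows:
    - {"tx":0.014,"ty":0,"tz":0.001,"ax":0,"ay":0,"az":0,"jaw":195}
    - {"tx":0.014,"ty":0,"tz":0,"ax":0,"ay":0,"az":0,"jaw":195}
    - {"tx":0.014,"ty":0,"tz":0,"ax":0,"ay":0,"az":0,"jaw":195}
    - {"tx":0.014,"ty":0,"tz":0,"ax":0,"ay":0,"az":0,"jaw":195}
    - {"tx":0.014,"ty":0,"tz":0,"ax":0,"ay":0,"az":0,"jaw":195}
    - {"tx":0.014,"ty":0,"tz":0,"ax":0,"ay":0,"az":0,"jaw":195}
    - {"tx":0.012,"ty":0,"tz":0,"ax":0,"ay":0,"az":0,"jaw":195}
    - {"tx":0,"ty":0,"tz":0,"ax":0,"ay":0,"az":0,"jaw":195}

```text
time: 13.15
tool_pos: [0.4399, 0.1648, 0.053]
tool_rot: [0.013, 0.643, 0.766, 0.008]
contact_force: [-0.6, -0.4, 0.3]
gripper_width: 0.233
```

```bash
python3 -c "
from h import *
rep([(-79,-130,165),(-79,-130,55)])
from plant import manip
f=manip.grab_frame('side')
cv2.imwrite('pics/s11.png',cv2.resize(f['color'][100:350,130:430,::-1],None,fx=2.4,fy=2.4,interpolation=cv2.INTER_CUBIC))"
```

```text
t 13.15 board xy [-70.5 205.8] z 53.0 yaw err az 0.12 tilt z [ 0.031 -0.005 -1.   ] gw 0.233 F [-0.6 -0.4  0.3]
-> (-79, -130, 165) tool shift mm [-336.9   -5.9 -108.8]
-> (-79, -130, 55) tool shift mm [  1.1  -3.3 109.9]
```

View pics/s11.png

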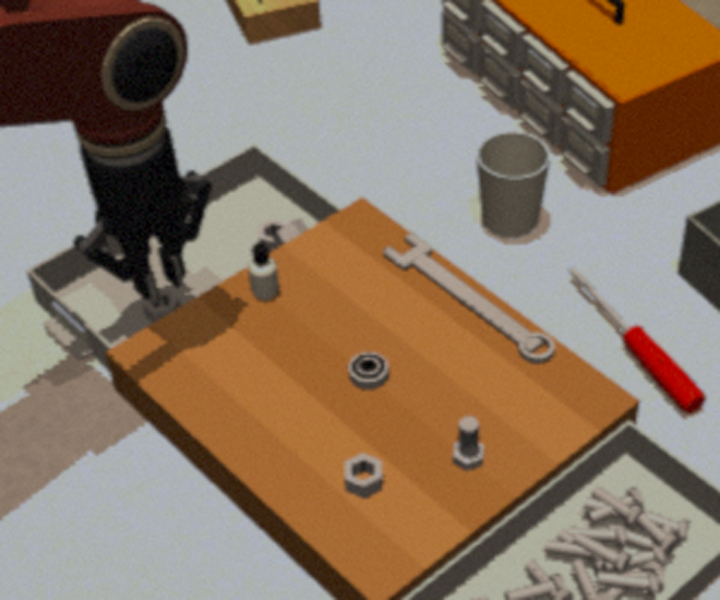

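Emit:
move_arm:
  rows:
    - {"tx":0,"ty":0,"tz":-0.03,"ax":0,"ay":0,"az":0,"jaw":195}
    - {"tx":0,"ty":0,"tz":-0.045,"ax":0,"ay":0,"az":0,"jaw":195}
    - {"tx":0,"ty":0,"tz":-0.035,"ax":0.8,"ay":0.3,"az":0,"jaw":195}
    - {"tx":-0.035,"ty":0,"tz":0,"ax":0.8,"ay":0.3,"az":0,"jaw":195}
    - {"tx":-0.045,"ty":0,"tz":0,"ax":0,"ay":0,"az":0,"jaw":195}
    - {"tx":-0.045,"ty":0,"tz":0,"ax":0,"ay":0,"az":0,"jaw":195}
    - {"tx":-0.045,"ty":0,"tz":0,"ax":0,"ay":0,"az":0,"jaw":195}
    - {"tx":-0.045,"ty":0,"tz":0,"ax":0,"ay":0,"az":0,"jaw":195}
    - {"tx":-0.045,"ty":0,"tz":0,"ax":0,"ay":0,"az":0,"jaw":195}
    - {"tx":-0.045,"ty":0,"tz":0,"ax":0,"ay":0,"az":0,"jaw":195}
    - {"tx":-0.035,"ty":0,"tz":0,"ax":0,"ay":0,"az":0,"jaw":195}
    - {"tx":0,"ty":0,"tz":0,"ax":0,"ay":0,"az":0,"jaw":195}

```text
time: 14.4
tool_pos: [0.4956, -0.19, 0.1696]
tool_rot: [0.003, 0.644, 0.765, -0.001]
contact_force: [-0.1, 1.0, 0.3]
gripper_width: 0.229
```

```bash
python3 -c "
from h import *
rep([(-79,-132,165),(-79,-132,54)])"
```

```text
t 14.4 board xy [ -76.  -153.3] z 169.6 yaw err az 0.0 tilt z [ 0.004 -0.006 -1.   ] gw 0.229 F [-0.1  1.   0.3]
-> (-79, -132, 165) tool shift mm [21.3 -3.   4.4]
-> (-79, -132, 54) tool shift mm [  0.7  -0.3 111. ]
```

Emit:
move_arm:
  rows:
    - {"tx":0.018,"ty":-0.003,"tz":0.02,"ax":0,"ay":0,"az":0,"jaw":195}
    - {"tx":0,"ty":0,"tz":0.04,"ax":0,"ay":0,"az":0,"jaw":195}
    - {"tx":0,"ty":0,"tz":0.035,"ax":0,"ay":0,"az":0,"jaw":195}
    - {"tx":0,"ty":0,"tz":0,"ax":0,"ay":0,"az":0,"jaw":195}

```text
time: 14.8
tool_pos: [0.4898, -0.1748, 0.0737]
tool_rot: [0.005, 0.646, 0.763, -0.001]
contact_force: [-0.5, 0.4, -1.1]
gripper_width: 0.236
```

```bash
python3 -c "
from h import *
rep([(-79,-132,53),(-79,-120,53)])"
```

```text
t 14.8 board xy [ -79.2 -137.3] z 73.7 yaw err az -0.27 tilt z [ 0.006 -0.007 -1.   ] gw 0.236 F [-0.5  0.4 -1.1]
-> (-79, -132, 53) tool shift mm [ 5.5  0.1 20.7]
-> (-79, -120, 53) tool shift mm [12.  -0.1 -0.1]
```

Emit:
move_arm:
  rows:
    - {"tx":0,"ty":0,"tz":0.015,"ax":0,"ay":0,"az":0,"jaw":195}
    - {"tx":0,"ty":0,"tz":0.005,"ax":0,"ay":0,"az":0,"jaw":195}
    - {"tx":0.015,"ty":0,"tz":0.001,"ax":0,"ay":0,"az":0,"jaw":195}
    - {"tx":0.015,"ty":0,"tz":0.001,"ax":0,"ay":0,"az":0,"jaw":195}
    - {"tx":0.015,"ty":0,"tz":0.001,"ax":0,"ay":0,"az":0,"jaw":195}
    - {"tx":0.015,"ty":0,"tz":0,"ax":0,"ay":0,"az":0,"jaw":195}
    - {"tx":0,"ty":0,"tz":0,"ax":0,"ay":0,"az":0,"jaw":195}

```text
time: 15.5
tool_pos: [0.4825, -0.1111, 0.055]
tool_rot: [0.009, 0.645, 0.764, 0.001]
contact_force: [0.2, -0.7, 0.1]
gripper_width: 0.239
```

```bash
python3 -c "
from h import *
rep([(-79,100,53),(-79,205,53)])
from plant import manip
f=manip.grab_frame('side')
cv2.imwrite('pics/s12.png',cv2.resize(f['color'][100:350,130:430,::-1],None,fx=2.4,fy=2.4,interpolation=cv2.INTER_CUBIC))"
```

```text
t 15.5 board xy [-75.5 -73.3] z 55.0 yaw err az -0.19 tilt z [ 0.015 -0.01  -1.   ] gw 0.239 F [ 0.2 -0.7  0.1]
-> (-79, 100, 53) tool shift mm [173.3  -4.1  -0.2]
-> (-79, 205, 53) tool shift mm [105.   -0.4  -1.3]
```

View pics/s12.png

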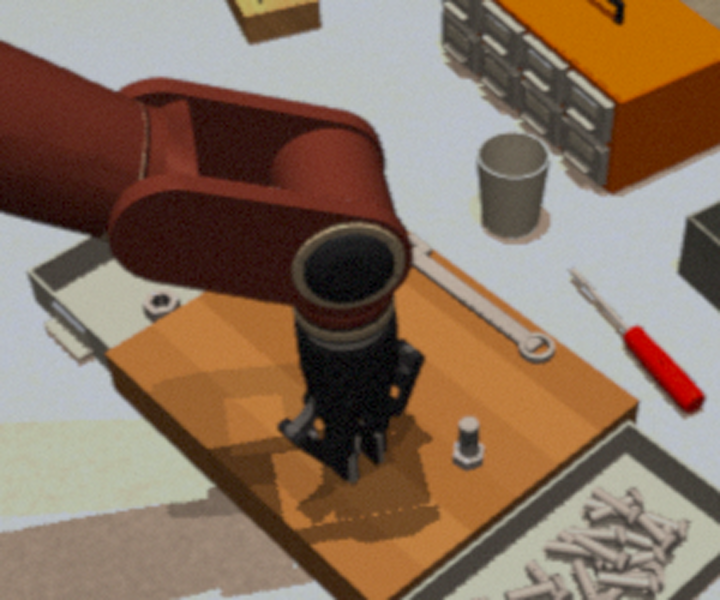

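Emit:
move_arm:
  rows:
    - {"tx":0.014,"ty":-0.001,"tz":0.001,"ax":0,"ay":0,"az":0,"jaw":195}
    - {"tx":0.015,"ty":-0.001,"tz":0,"ax":0,"ay":0,"az":0,"jaw":195}
    - {"tx":0.015,"ty":-0.001,"tz":0,"ax":0,"ay":0,"az":0,"jaw":195}
    - {"tx":0.015,"ty":-0.001,"tz":0,"ax":0,"ay":0,"az":0,"jaw":195}
    - {"tx":0.015,"ty":-0.001,"tz":0,"ax":0,"ay":0,"az":0,"jaw":195}
    - {"tx":0.015,"ty":-0.001,"tz":0,"ax":0,"ay":0,"az":0,"jaw":195}
    - {"tx":0.015,"ty":-0.001,"tz":0,"ax":0,"ay":0,"az":0,"jaw":195}
    - {"tx":0,"ty":0,"tz":0,"ax":0,"ay":0,"az":0,"jaw":195}

```text
time: 16.35
tool_pos: [0.458, -0.0031, 0.0545]
tool_rot: [0.012, 0.645, 0.764, 0.001]
contact_force: [0.3, -0.3, -0.3]
gripper_width: 0.235
```

```bash
python3 -c "
from h import *
rep([(-82,100,53),(-82,205,53)])
from plant import manip
f=manip.grab_frame('side')
cv2.imwrite('pics/s13.png',cv2.resize(f['color'][100:350,130:430,::-1],None,fx=2.4,fy=2.4,interpolation=cv2.INTER_CUBIC))"
```

```text
t 16.35 board xy [-81.2  37.3] z 54.5 yaw err az -0.2 tilt z [ 0.02  -0.014 -1.   ] gw 0.235 F [ 0.3 -0.3 -0.3]
-> (-82, 100, 53) tool shift mm [62.8 -1.   0.4]
-> (-82, 205, 53) tool shift mm [105.   -0.4  -1.8]
```

View pics/s13.png

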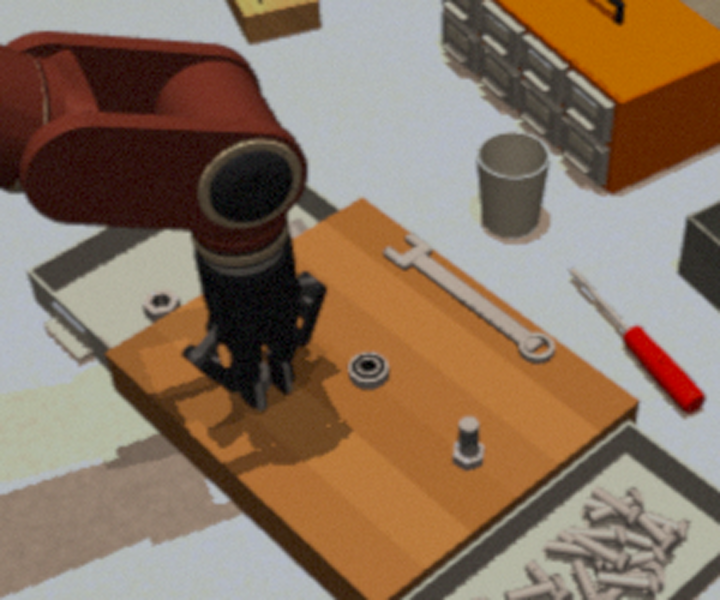

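Nut 3 lies in the drawer (160,305) and nut 4 is travelling ahead of the fingers. Now the rest of the push, about 167 mm.

Emit:
move_arm:
  rows:
    - {"tx":0.014,"ty":0,"tz":0,"ax":0,"ay":0,"az":0,"jaw":195}
    - {"tx":0.015,"ty":0,"tz":0,"ax":0,"ay":0,"az":0,"jaw":195}
    - {"tx":0.015,"ty":0,"tz":0,"ax":0,"ay":0,"az":0,"jaw":195}
    - {"tx":0.015,"ty":0,"tz":0,"ax":0,"ay":0,"az":0,"jaw":195}
    - {"tx":0.015,"ty":0,"tz":0,"ax":0,"ay":0,"az":0,"jaw":195}
    - {"tx":0,"ty":0,"tz":0,"ax":0,"ay":0,"az":0,"jaw":195}

```text
time: 17.0
tool_pos: [0.4472, 0.0685, 0.0543]
tool_rot: [0.015, 0.646, 0.763, 0.0]
contact_force: [0.7, -0.3, 0.1]
gripper_width: 0.229
```

```bash
python3 -c "
from h import *
rep([(-82,205,53)])"
```

```text
t 17.0 board xy [-79.7 109.7] z 54.3 yaw err az -0.37 tilt z [ 0.023 -0.019 -1.   ] gw 0.229 F [ 0.7 -0.3  0.1]
-> (-82, 205, 53) tool shift mm [95.3 -3.  -0.9]
```

Emit:
move_arm:
  rows:
    - {"tx":0.014,"ty":-0.001,"tz":0,"ax":0,"ay":0,"az":0,"jaw":195}
    - {"tx":0.014,"ty":-0.001,"tz":0,"ax":0,"ay":0,"az":0,"jaw":195}
    - {"tx":0.014,"ty":-0.001,"tz":0,"ax":0,"ay":0,"az":0,"jaw":195}
    - {"tx":0.014,"ty":0,"tz":0,"ax":0,"ay":0,"az":0,"jaw":195}
    - {"tx":0.014,"ty":0,"tz":0,"ax":0,"ay":0,"az":0,"jaw":195}
    - {"tx":0.014,"ty":0,"tz":0,"ax":0,"ay":0,"az":0,"jaw":195}
    - {"tx":0.012,"ty":0,"tz":0,"ax":0,"ay":0,"az":0,"jaw":195}
    - {"tx":0,"ty":0,"tz":0,"ax":0,"ay":0,"az":0,"jaw":195}
    - {"tx":0,"ty":0,"tz":-0.03,"ax":0,"ay":0,"az":0,"jaw":195}
    - {"tx":0,"ty":0,"tz":-0.045,"ax":0,"ay":0,"az":0,"jaw":195}
    - {"tx":0,"ty":0,"tz":-0.045,"ax":0,"ay":0,"az":0,"jaw":195}
    - {"tx":0,"ty":0,"tz":0,"ax":0,"ay":0,"az":0,"jaw":195}

```text
time: 18.2
tool_pos: [0.4265, 0.1597, 0.1734]
tool_rot: [0.016, 0.649, 0.761, -0.005]
contact_force: [0.8, -0.4, 0.5]
gripper_width: 0.237
```

Emit:
move_arm:
  rows:
    - {"tx":0.03,"ty":0,"tz":-0.02,"ax":0,"ay":0,"az":0,"jaw":195}
    - {"tx":0.045,"ty":0,"tz":-0.01,"ax":0,"ay":0,"az":0,"jaw":195}
    - {"tx":0.045,"ty":0,"tz":0,"ax":0,"ay":0,"az":0,"jaw":195}
    - {"tx":0.045,"ty":0,"tz":0,"ax":0,"ay":0,"az":0,"jaw":195}
    - {"tx":0.045,"ty":0,"tz":0,"ax":0,"ay":0,"az":0,"jaw":195}
    - {"tx":0.035,"ty":0,"tz":0,"ax":0,"ay":0,"az":0,"jaw":195}
    - {"tx":0,"ty":0,"tz":0,"ax":0,"ay":0,"az":0,"jaw":195}

```text
time: 18.9
tool_pos: [0.3906, 0.4064, 0.1955]
tool_rot: [0.018, 0.652, 0.758, -0.004]
contact_force: [0.5, -0.8, -0.1]
gripper_width: 0.236
```

```bash
python3 - <<'E'
from h import *; import pickle
rep([])
from plant import manip
d0=pickle.load(open("f0.pkl","rb")); d={}
for n,(a,b,c,e) in {'side':(100,350,130,430),'top':(140,350,170,450)}.items():
    f=manip.grab_frame(n); d[n]=f
    cv2.imwrite(f'pics/{n}e.png',cv2.resize(f['color'][a:b,c:e,::-1],None,fx=2.4,fy=2.4,interpolation=cv2.INTER_CUBIC))
    df=cv2.absdiff(f['color'],d0[n]['color']).max(2)
    cv2.imwrite(f'pics/{n}d.png',df)
pickle.dump(d,open("fe.pkl","wb"))
E
```

```text
t 18.9 board xy [-77.9 452.3] z 195.5 yaw err az -1.23 tilt z [ 0.023 -0.029 -0.999] gw 0.236 F [ 0.5 -0.8 -0.1]
```

View pics/sidee.png

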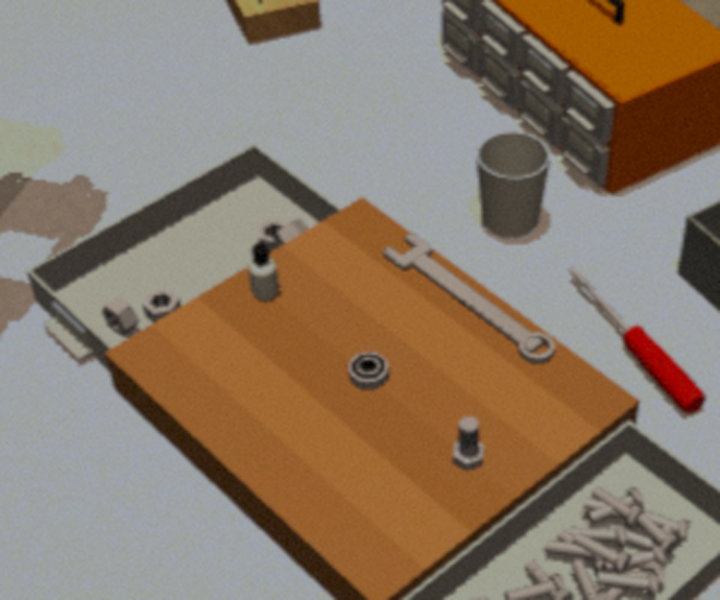

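View pics/tope.png

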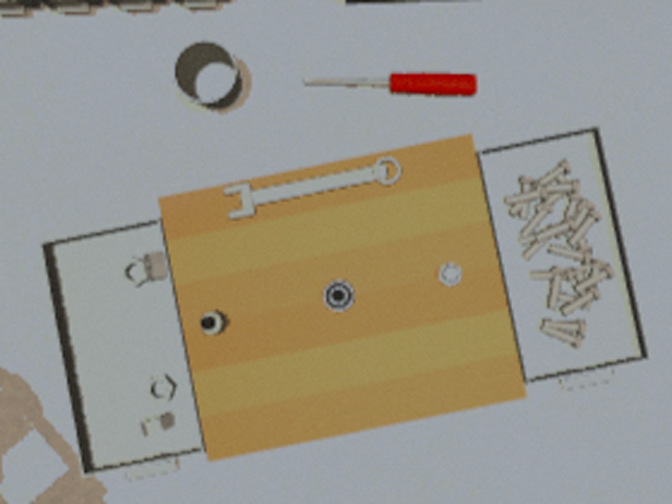

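View pics/topd.png

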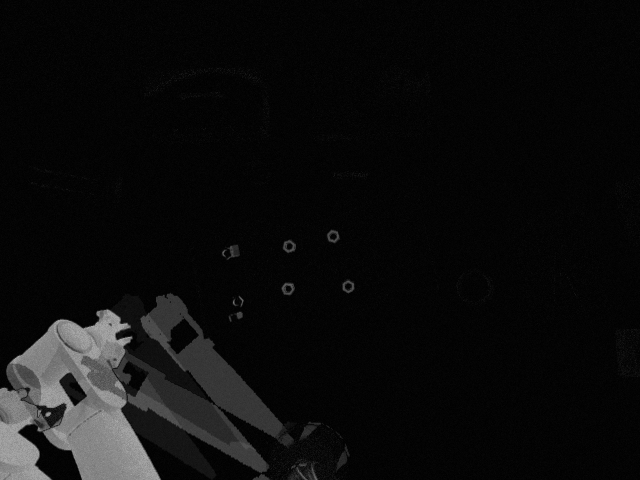

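All four nuts show inside the drawer. In the top view two pairs sit at about (140,268) and (158,405), with one nut of each pair tipped up. The difference image shows only the nuts and the arm changed. I'll check the height of the tipped ones across two views.

```bash
python3 - <<'E'
from h import *; import pickle
d=pickle.load(open("fe.pkl","rb")); d0=pickle.load(open("f0.pkl","rb"))
P={n:d[n]["intrinsics"]@np.c_[d[n]["R"],d[n]["t"]] for n in d}
for nm,a,b in [("n1",(137/2.4+170,271/2.4+140),(271/2.4+130,234/2.4+100)),("n2",(153/2.4+170,265/2.4+140),(292/2.4+130,232/2.4+100)),("n3",(162/2.4+170,388/2.4+140),(161/2.4+130,305/2.4+100)),("n4",(158/2.4+170,424/2.4+140),(120/2.4+130,317/2.4+100))]:
    X=cv2.triangulatePoints(P["top"],P["side"],np.array(a,float).reshape(2,1),np.array(b,float).reshape(2,1))[:,0]; X=X[:3]/X[3]
    print(nm,"drawer-frame mm x",round((X[:2]-C)@EX*1e3,1),"y",round((X[:2]-C)@EY*1e3-254,1),"z",round(X[2]*1e3,1))
im=cv2.resize(d["side"]["color"][180:250,160:270,::-1],None,fx=7,fy=7,interpolation=cv2.INTER_CUBIC); cv2.imwrite("pics/zz.png",im)
for n in d:
  df=cv2.absdiff(d[n]["color"],d0[n]["color"]).max(2)>40; 
  k,l,st,c=cv2.connectedComponentsWithStats(df.astype(np.uint8)); print(n,[(c[i].round().tolist(),int(st[i][4])) for i in range(1,k) if st[i][4]>8])
E
```

```text
n1 drawer-frame mm x 72.7 y -27.0 z 15.9
n2 drawer-frame mm x 77.2 y -52.6 z 32.8
n3 drawer-frame mm x -63.6 y -30.9 z 14.6
n4 drawer-frame mm x -102.1 y -19.9 z 17.5
side [([5.0, 2.0], 28), ([42.0, 3.0], 39), ([69.0, 22.0], 1905), ([106.0, 5.0], 179), ([106.0, 81.0], 2630), ([14.0, 72.0], 833), ([78.0, 240.0], 12077), ([243.0, 198.0], 77), ([288.0, 228.0], 202), ([197.0, 225.0], 39), ([196.0, 230.0], 42), ([180.0, 234.0], 129), ([241.0, 248.0], 221), ([327.0, 258.0], 223), ([281.0, 298.0], 239), ([5.0, 318.0], 216), ([53.0, 344.0], 13), ([49.0, 347.0], 12), ([17.0, 350.0], 24), ([71.0, 361.0], 69), ([84.0, 368.0], 41), ([43.0, 421.0], 142), ([59.0, 424.0], 50)]
top [([332.0, 236.0], 76), ([289.0, 246.0], 85), ([233.0, 250.0], 63), ([223.0, 253.0], 13), ([348.0, 286.0], 70), ([288.0, 288.0], 93), ([119.0, 398.0], 26798), ([241.0, 300.0], 15), ([234.0, 302.0], 14), ([239.0, 315.0], 32), ([307.0, 430.0], 76), ([286.0, 439.0], 63), ([341.0, 458.0], 9), ([302.0, 464.0], 21), ([312.0, 474.0], 63), ([300.0, 473.0], 38), ([261.0, 478.0], 53)]
```

View pics/zz.png

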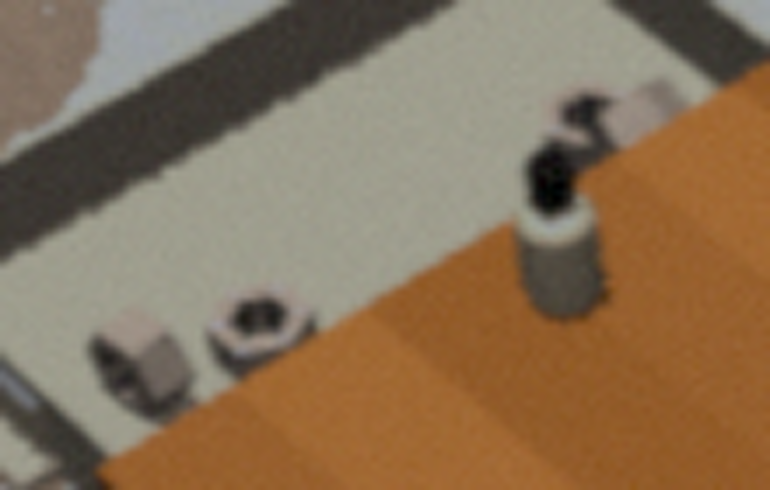

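```bash
python3 -c "
from plant import manip
print(manip.state()['time']); print(manip.job_done())"
```

```text
19.0
the job is handed in; nothing more can be done
None
```

I swept all four nuts along the board into the empty drawer, one at a time, with the fingertips held about 20 mm apart. I then moved the arm clear and handed the job in at 19.0 s of the 72 s allowed; it reports no verdict.

- **Nuts:** in the last two-view check, all four lie inside the drawer walls. Two lie flat and two stand on edge. The highest point I measured is about 33 mm, on the upper surface of a nut standing on edge. That puts its centre near 18 mm, below the 42 mm rim.
- **Everything else:** comparing the pictures before and after, only the nuts and the arm with its shadow changed. Both drawers and all the bystanders show no shift, the bolt, bottle and cup still stand, and force readings between moves stayed at about 1 N.
- **What went off plan:** the tip height drifted up to about 63 mm during two pushes, and I corrected it before going on. The arm hid nuts 1 and 3 from the cameras for part of their pushes, so I only confirmed those once they were in the drawer.

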